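Make up the finishing kits for a bronze and a wood carving

TASK

Make up the two finishing kits: into the blue tray, where the bronze bud stands, go the amber patina bottle, the wire cup brush and the black-lidded tin of dark wax; into the red tray, with the wooden bird, go the cork sanding block and the yellow-lidded tin of beeswax. Set each down gently, without dropping it, the right way up and flat on the floor of an empty compartment of its own. Leave the two sculptures and the green-lidded tin where they are.

Things in the scene. Friction and masses are not known exactly. Their poses are not given: they have to be found in the camera images.
- tray_bronze: Blue divided kit tray. 182 x 182 mm, fixed, any yaw. Origin: centre of its underside; z up, x and y along its sides. Walls and cross of dividers 6 mm thick, 18 mm high; top of the floor 6 mm above the origin. Four compartments 82 x 82 mm inside, centres at x, y = +-44 mm; the bronze bud stands in the one at (+44, +44), the others start empty.
- tray_wood: Red divided kit tray. 182 x 182 mm, fixed, any yaw. Origin: centre of its underside; z up, x and y along its sides. Walls and cross of dividers 6 mm thick, 18 mm high; top of the floor 6 mm above the origin. Four compartments 82 x 82 mm inside, centres at x, y = +-44 mm; the wooden bird stands in the one at (+44, +44), the others start empty.
- bronze_bud: Small bronze sculpture, a copper-coloured closed flower bud on a round stone foot 44 mm in diameter: greatest diameter 55 mm, 67 mm high, about 350 g. Loose; stands in the blue tray and stays there. Origin: centre of the underside of its foot; z up.
- wood_bird: Small carved wooden bird on a short pin over a round dark wooden foot 50 mm in diameter: 63 mm high, 73 mm from tail to beak along its x, about 150 g. Loose; stands in the red tray and stays there. Origin: centre of the underside of its foot; z up.
- patina_bottle: Bottle of patina: amber glass with a white band of label and a black cap, closed. 46 mm diameter with straight sides from the underside up to 50 mm, then a shoulder narrowing to the cap, 29 mm diameter from 63 to 82 mm; 82 mm high, about 160 g. Origin: centre of its underside; z up.
- cup_brush: Wire cup brush for a grinder, standing on its brass bristles (stiff, 55 mm diameter at the bottom): above them a straight round steel cup, 45 mm diameter from 21 to 35 mm above the underside, a dark collar 33 mm in diameter to 40 mm and a dark hexagonal nut, 22 mm across corners, to 51 mm. 51 mm high, about 180 g. Origin: centre of its underside; z up.
- dark_tin: Round flat metal tin with a black lid, closed: 54 mm diameter over the lid, whose straight side covers 17 to 30 mm above the underside, 52 mm diameter below it; 30 mm high, about 100 g. Origin: centre of its underside; z up. Dark wax, for bronze.
- yellow_tin: Round flat metal tin with a yellow lid, closed: 54 mm diameter over the lid, whose straight side covers 17 to 30 mm above the underside, 52 mm diameter below it; 30 mm high, about 100 g. Origin: centre of its underside; z up. Beeswax, for wood.
- cork_block: Cork sanding block with a grey abrasive sheet on its underside, lying flat: 66 mm along its x, 46 mm along its y, 32 mm high, about 50 g. Origin: centre of its underside; z up.
- green_tin: Round flat metal tin with a green lid, closed: 54 mm diameter over the lid, whose straight side covers 17 to 30 mm above the underside, 52 mm diameter below it; 30 mm high, about 100 g. Origin: centre of its underside; z up. Metal polish, not wanted in either kit: it stays where it stands.
Mind the look-alikes: they are no part of the job. What is shaped like the patina_bottle but purple is not meant. Of the things that look like the yellow_tin, take the one that is farthest to the robot's left at the start.

How it is judged (in metres and radians):
At the end, for the whole second after the job is handed in: Bottle, brush, black tin in the blue tray, cork block, yellow tin in the red: each within 19 mm in x and y of the centre of an empty compartment, origin under 11 mm up, upright to 0.12 rad, below 0.02 m/s. Bud, bird, green tin within 12 mm of the start, upright to 0.2 rad (((x of patina_bottle in the frame of tray_bronze between -0.063 and -0.025 m and y of patina_bottle in the frame of tray_bronze between -0.063 and -0.025 m) or (x of patina_bottle in the frame of tray_bronze between 0.025 and 0.063 m and y of patina_bottle in the frame of tray_bronze between -0.063 and -0.025 m) or (x of patina_bottle in the frame of tray_bronze between -0.063 and -0.025 m and y of patina_bottle in the frame of tray_bronze between 0.025 and 0.063 m)) and z of each of patina_bottle, cup_brush, dark_tin in the frame of tray_bronze below 0.011 m and angle between each of patina_bottle, cup_brush, dark_tin, cork_block, yellow_tin's own z axis and vertical below 0.12 rad and linear speed of each of patina_bottle, cup_brush, dark_tin, cork_block, yellow_tin below 0.02 m/s and ((x of cup_brush in the frame of tray_bronze between -0.063 and -0.025 m and y of cup_brush in the frame of tray_bronze between -0.063 and -0.025 m) or (x of cup_brush in the frame of tray_bronze between 0.025 and 0.063 m and y of cup_brush in the frame of tray_bronze between -0.063 and -0.025 m) or (x of cup_brush in the frame of tray_bronze between -0.063 and -0.025 m and y of cup_brush in the frame of tray_bronze between 0.025 and 0.063 m)) and ((x of dark_tin in the frame of tray_bronze between -0.063 and -0.025 m and y of dark_tin in the frame of tray_bronze between -0.063 and -0.025 m) or (x of dark_tin in the frame of tray_bronze between 0.025 and 0.063 m and y of dark_tin in the frame of tray_bronze between -0.063 and -0.025 m) or (x of dark_tin in the frame of tray_bronze between -0.063 and -0.025 m and y of dark_tin in the frame of tray_bronze between 0.025 and 0.063 m)) and ((x of cork_block in the frame of tray_wood between -0.063 and -0.025 m and y of cork_block in the frame of tray_wood between -0.063 and -0.025 m) or (x of cork_block in the frame of tray_wood between 0.025 and 0.063 m and y of cork_block in the frame of tray_wood between -0.063 and -0.025 m) or (x of cork_block in the frame of tray_wood between -0.063 and -0.025 m and y of cork_block in the frame of tray_wood between 0.025 and 0.063 m)) and z of each of cork_block, yellow_tin in the frame of tray_wood below 0.011 m and ((x of yellow_tin in the frame of tray_wood between -0.063 and -0.025 m and y of yellow_tin in the frame of tray_wood between -0.063 and -0.025 m) or (x of yellow_tin in the frame of tray_wood between 0.025 and 0.063 m and y of yellow_tin in the frame of tray_wood between -0.063 and -0.025 m) or (x of yellow_tin in the frame of tray_wood between -0.063 and -0.025 m and y of yellow_tin in the frame of tray_wood between 0.025 and 0.063 m)) and distance of each of bronze_bud, wood_bird, green_tin from where it was at the start of the episode below 0.012 m and angle between each of bronze_bud, wood_bird, green_tin's own z axis and vertical below 0.2 rad); the robot touches nothing.
It fails at once if a sculpture or the green-lidded tin is disturbed (moved more than 25 mm or tipped more than 0.5 rad) (distance of any of bronze_bud, wood_bird, green_tin from where it was at the start of the episode above 0.025 m or angle between any of bronze_bud, wood_bird, green_tin's own z axis and vertical above 0.5 rad).
It fails at once if a thing of the kits is dropped (moves faster than 0.6 m/s while no finger touches it, as after a fall of 18 mm) ((linear speed of patina_bottle above 0.6 m/s and contact force between the fingers and patina_bottle below 0.05 N) or (linear speed of cup_brush above 0.6 m/s and contact force between the fingers and cup_brush below 0.05 N) or (linear speed of dark_tin above 0.6 m/s and contact force between the fingers and dark_tin below 0.05 N) or (linear speed of cork_block above 0.6 m/s and contact force between the fingers and cork_block below 0.05 N) or (linear speed of yellow_tin above 0.6 m/s and contact force between the fingers and yellow_tin below 0.05 N)).
It also fails if it takes over 112 s, if anything falls off the work surface, if the arm or the gripper's body presses on something with over 40 N, if the wrist force passes 120 N, or if a joint passes its speed limit or range.

ROBOT

A 6-joint arm with a two-finger parallel gripper is mounted at the origin on the work surface. World frame = base frame: x ahead of the robot, y to its left, z up, the work surface at z = 0. Lengths are in m, angles in degrees, forces in N, time in s.
With the tool pointing down it reaches from about 0.35 to 0.875 m from the base axis. Payload 15.5 kg.
Tool frame: the origin (TCP) lies at the very end of the fingers, on their centre line; the grasp point (between the pads) lies 19 mm behind it; z points along the fingers, y is the line along which they close (so a half turn about z gives the same grasp; the last joint's range is limited). The gripper opens to 85 mm and grips with 20 to 120 N. Pads are 22 mm wide; open, the fingers measure 114 mm over their backs; the gripper's body (76 mm by 85 mm) begins 54 mm behind the grasp point. The pads swing forward as they close: fully open they stand 13 mm farther back than shut.
Start: joints at [64.83, 28.281, 77.091, -0, 74.628, -5.472], TCP at [0.211, 0.588, 0.193] pointing down, gripper open.
Joint ranges: [-166.48, 166.48], [-47.26, 123.95], [12.59, 153.08], [-70.14, 250.14], [6.76, 159.57], [-176.63, 176.63]. Speed limits (degrees/s): [108.29, 108.29, 147.25, 172.46, 172.46, 172.46].

INTERFACE

Orientations are given as [roll, pitch, yaw] about the fixed x, y, z axes, in that order (R = Rz(yaw) Ry(pitch) Rx(roll)).
In Python, from bench import r, grab_frame, sign_off, spotter gives the robot as it stands.
- The arm moves only by the tool play_rows, never from a script. Its argument "targets" is one flat list of numbers, 5 for each row, row after row: the shift along the tool's x, y, z in mm, then the turn about the tool's z in rad, then the opening in per cent of the stroke, from 0 (shut) to 100 (fully open). A call has 1 to 20 rows; each row is the pose to reach, as a shift and turn from the pose commanded when the call began, along the tool's axes at that moment; what a row does not reach only later rows make up. A row lasts 1/8 s, in which the tool goes at most 62.5 mm and 10.7 degrees, less where a joint would pass 70% of its speed; a pose out of reach is approached as far as the arm can. A call with a gripper value outside its range is refused whole. The fingers move at their own pace and stop on an object; "newtons" is the grip in N (left out, the last holds). Time passes only in rows, so rows that repeat a pose let the fingers close. It gives the time, the measured TCP pose, the force, the opening and the grip force at its end, in the units of the state.
- r.read_state(): the state, without advancing time (a new reading comes with each control period).
- grab_frame(name): name is "scene" or "top"; returns a dict with "color" (420x560x3 uint8, blue, green, red), "K" (3x3 intrinsics, pixels), "position" and "rotation" of the camera in the world. Camera axes: x right, y down, z forward; pixel columns grow to the right and rows downward; lengths in m; the calibration is good to about 2 mm. A picture is of the moment at which its call begins. There is no depth.
- sign_off(): hands the job in; it is judged then, once.
Trained networks look in a picture, given as the dict that the camera call returned (one of the last four; its "shot" number tells which), for a name from the list of things; names that differ only in an ending like _2 or _b are one class to them, and where a whole thing is asked for, a point or a joint stands for the part that bears it (a point fixed in the world has none). Each returns a list of dicts, best first, with "score" (0 to 1); they miss things now and then, are a little off and sometimes report something else, mostly with a low value. They report only what shows in the picture. A call takes as long as a camera call. They do not tell look-alikes from the thing itself.
- spotter.boxes_of(thing, picture): "xy" ([column, row] in pixels, amid what is visible of it).
The state is a dict: "t": time; "joint_positions": joint angles; "dq": joint speeds; "tau": joint torques, N m; "ee_pos": TCP position; "tool_rot": TCP orientation; "force": force on the tool from outside, world axes, zero at the start; "wrist_torque": the same for the moment, N m; "gripper_width": finger opening in m; "finger_force": force on a finger pad.
Only numpy, scipy, OpenCV 4.12 (cv2) and the standard library are available. Lean on these libraries where they do the work, as an engineer would, in place of code of your own. Each camera call takes 0.05 s, during which the arm holds its last target. There are 200 camera calls.

## Working session

There is one attempt and no reset: what is moved stays moved. The work goes in short steps, Python scripts to look and compute and a tool call to move; the robot and the scene stay as the last step left them, time stands still between calls to the robot, and variables do not carry over. Pictures are saved under pics/ and viewed, at most 14 in all, crops included, and the job is handed in when it is done.

Besides the shell and the picture viewer there is one more tool, called after ">>>" as name(argument=value, ...) on one line, values as JSON. play_rows: Moves the arm, as the interface text tells. Its arguments: {"type":"object","properties":{"targets":{"type":"array","items":{"type":"number"}},"newtons":{"type":"number"}},"required":["targets"]}

```bash
mkdir -p pics; ls; cat > h.py <<'E'
import numpy as np, cv2, pickle
from bench import r, grab_frame, sign_off, spotter
def ray(f,px):
    d=np.linalg.inv(f["K"])@np.array([px[0],px[1],1.]); return np.array(f["position"]),np.array(f["rotation"])@d
def onplane(f,px,z):
    p,d=ray(f,px); return p+d*(z-p[2])/d[2]
def proj(f,P):
    c=np.array(f["rotation"]).T@(np.array(P)-np.array(f["position"])); q=f["K"]@c; return q[:2]/q[2]
def tri(fs,pxs):
    A=np.zeros((3,3));b=np.zeros(3)
    for f,px in zip(fs,pxs):
        p,d=ray(f,px);d=d/np.linalg.norm(d);M=np.eye(3)-np.outer(d,d);A+=M;b+=M@p
    return np.linalg.solve(A,b)
E
python3 - <<'E'
from h import *
names="tray_bronze tray_wood bronze_bud wood_bird patina_bottle cup_brush dark_tin yellow_tin cork_block green_tin".split()
for c in ("scene","top"):
    f=grab_frame(c); cv2.imwrite(f"pics/{c}0.png",f["color"]); pickle.dump(f,open(c+"0.pkl","wb"))
    print(c,f["position"],np.array(f["rotation"]).round(3).tolist(),f["K"][0])
    for n in names: print(n,[(np.round(o["xy"],1).tolist(),round(o["score"],2),onplane(f,o["xy"],.02)[:2].round(3).tolist()) for o in spotter.boxes_of(n,f)])
print(r.read_state())
E
```

```text
pics
scene [ 1.27678923 -0.1959212   1.18930304] [-147.315, -0.74, 74.241] [502.68862767   0.         272.14812386]Traceback (most recent call last):
  File "<stdin>", line 6, in <module>
  File "h.py", line 6, in onplane
    p,d=ray(f,px); return p+d*(z-p[2])/d[2]
                                       ~^^^
IndexError: invalid index to scalar variable.
```

```bash
sed -i 's/^def ray/from scipy.spatial.transform import Rotation\ndef rot(f): return Rotation.from_euler("xyz",f["rotation"],degrees=True).as_matrix()\ndef ray/; s/np.array(f\["rotation"\])/rot(f)/' h.py
python3 - <<'E'
from h import *
names="tray_bronze tray_wood bronze_bud wood_bird patina_bottle cup_brush dark_tin yellow_tin cork_block green_tin".split()
for c in ("scene","top"):
    f=grab_frame(c); cv2.imwrite(f"pics/{c}0.png",f["color"]); pickle.dump(f,open(c+"0.pkl","wb"))
    print(c,f["position"],f["rotation"],f["K"])
    for n in names: print(n,[(np.round(o["xy"],1).tolist(),round(o["score"],2),onplane(f,o["xy"],.02)[:2].round(3).tolist()) for o in spotter.boxes_of(n,f)])
print(r.read_state())
E
```

```text
scene [ 1.27678923 -0.1959212   1.18930304] [-147.3148358    -0.73998587   74.24132167] [[502.68862767   0.         272.14812386]
 [  0.         502.68862767 204.29002384]
 [  0.           0.           1.        ]]
tray_bronze [([132.5, 221.8], 0.92, [0.514, -0.356])]
tray_wood [([369.4, 170.8], 0.7, [0.522, 0.325])]
bronze_bud [([132.5, 193.9], 0.63, [0.423, -0.344])]
wood_bird [([299.1, 171.3], 0.52, [0.47, 0.128]), ([353.0, 156.2], 0.51, [0.459, 0.299])]
patina_bottle [([199.0, 264.8], 0.97, [0.687, -0.208]), ([224.7, 233.5], 0.83, [0.614, -0.124])]
cup_brush [([256.6, 183.8], 0.68, [0.481, -0.001])]
dark_tin [([301.1, 172.8], 0.85, [0.477, 0.132])]
yellow_tin [([286.0, 271.0], 0.86, [0.762, 0.002]), ([311.5, 219.6], 0.83, [0.634, 0.112])]
cork_block [([214.0, 192.5], 0.82, [0.478, -0.124])]
green_tin [([267.3, 227.0], 0.62, [0.625, -0.01])]
top [0.3994104  0.0034024  0.94161302] [-169.23244726    0.58724859  -89.88717292] [[382.40979566   0.         274.38433731]
 [  0.         382.40979566 203.22828736]
 [  0.           0.           1.        ]]
tray_bronze [([424.8, 238.0], 0.6
[... 548 characters left out ...]
87, [0.64, -0.011])]
{'t': 1.2, 'joint_positions': array([ 6.48326796e+01,  2.82798977e+01,  7.70922769e+01,  1.78089304e-04,
        7.46265712e+01, -5.47008111e+00]), 'dq': array([-0.02824326, -0.00036097,  0.04805037, -0.0304977 , -0.05361294,
       -0.0445462 ]), 'tau': array([ 3.24682427e-03, -8.82045650e+01, -3.84272468e+01,  5.75995614e-05,
        1.17386437e-03, -6.56543278e-06]), 'ee_pos': array([0.21063582, 0.58843856, 0.1927863 ]), 'tool_rot': array([ 1.79998735e+02, -5.13804901e-05,  1.60302714e+02]), 'force': array([ 0.39743649, -0.1222831 ,  1.24701854]), 'wrist_torque': array([ 0.02815565, -0.00859654, -0.00709546]), 'finger_force': 0.0, 'gripper_width': 0.08565777361741428}
```

View pics/scene0.png

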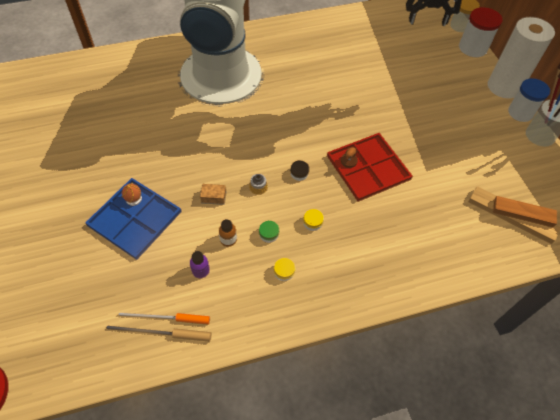

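View pics/top0.png

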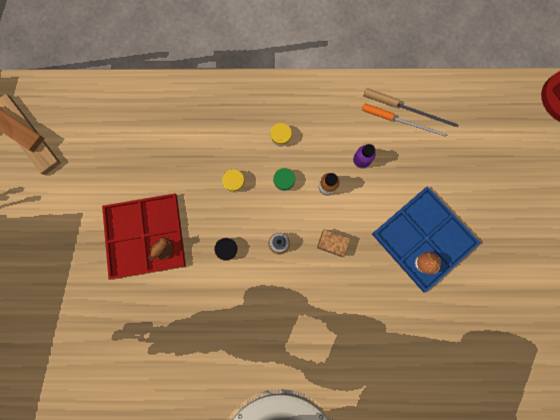

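```bash
python3 - <<'E'
from h import *
a=pickle.load(open("top0.pkl","rb"))["color"][120:270,205:385]; b=pickle.load(open("scene0.pkl","rb"))["color"][150:290,180:340]
A=cv2.resize(a,None,fx=400/180,fy=400/180,interpolation=cv2.INTER_CUBIC);B=cv2.resize(b,None,fx=2.5,fy=2.5,interpolation=cv2.INTER_CUBIC)
h=max(A.shape[0],B.shape[0]);P=lambda m:cv2.copyMakeBorder(m,0,h-m.shape[0],0,0,0)
cv2.imwrite("pics/crop.png",np.hstack([P(A),P(B)]))
E
```

```text
(no output)
```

View pics/crop.png

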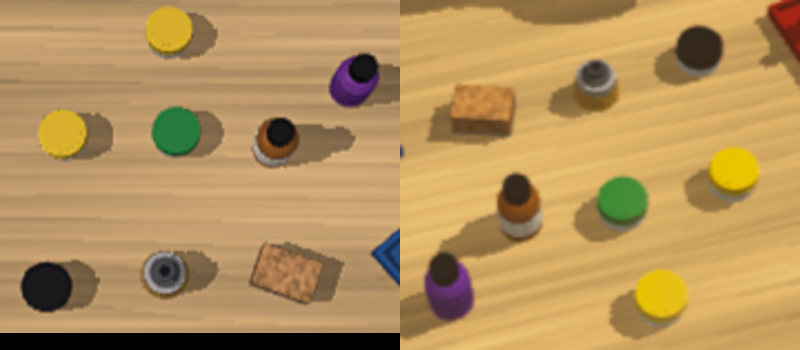

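```bash
cat > fit.py <<'E'
from h import *
from scipy.optimize import least_squares
S=lambda f:cv2.cvtColor(f["color"],cv2.COLOR_BGR2HSV).astype(int)
def ring(d,z): 
    t=np.linspace(0,2*np.pi,48); return np.c_[d/2*np.cos(t),d/2*np.sin(t),0*t+z]
def box(a,b,z0,z1): return np.array([[x,y,z] for x in(-a/2,a/2) for y in(-b/2,b/2) for z in(z0,z1)])
H,Sa,V=0,1,2
yel=lambda h:(abs(h[...,0]-26)<4)&(h[...,1]>200)&(h[...,2]>90)
grn=lambda h:(abs(h[...,0]-65)<20)&(h[...,1]>100)
blk=lambda h:(h[...,2]<62)
gry=lambda h:(h[...,1]<75)&(h[...,2]<225)
cork=lambda h:(h[...,0]<=14)&(h[...,1]>90)&(h[...,2]>55)
blue=lambda h:(abs(h[...,0]-110)<12)&(h[...,1]>120)
red=lambda h:((h[...,0]<5)|(h[...,0]>174))&(h[...,1]>170)&(h[...,2]>50)
lid=np.r_[ring(.054,.017),ring(.054,.03)]
T={"yellow_tin":(yel,lid,(.634,.112),17),"dark_tin":(blk,lid,(.468,.133),17),"green_tin":(grn,lid,(.635,-.01),17),
"patina_bottle":(blk,np.r_[ring(.029,.063),ring(.029,.082)],(.615,-.122),18),
"cup_brush":(gry,np.r_[ring(.045,.021),ring(.045,.035),ring(.033,.04),ring(.022,.051)],(.48,-.001),17),
"cork_block":(cork,box(.066,.046,0,.032),(.474,-.125),25),
"tray_bronze":(blue,box(.182,.182,0,.018),(.5,-.352),75),"tray_wood":(red,box(.182,.182,0,.018),(.51,.33),75)}
def hullmask(f,fn,c,rad):
    m=fn(S(f)).astype(np.uint8); z=np.zeros_like(m); cv2.circle(z,tuple(np.round(c).astype(int).tolist()),rad,1,-1); m&=z
    n,l,s,_=cv2.connectedComponentsWithStats(m,connectivity=8)
    if n<2: return None
    k=1+s[1:,4].argmax(); p=np.argwhere(l==k)[:,::-1].astype(np.float32); return cv2.convexHull(p.reshape(-1,1,2))[:,0]
def sd(hull,pts): # signed distances
    return np.array([cv2.pointPolygonTest(hull.reshape(-1,1,2),(float(a),float(b)),True) for a,b in pts])
def fit(n,fs,free_z=True,yaw0=(0,)):
    fn,M,xy,rad=T[n]; best=None; hs=[]
    for f in fs: hs.append(hullmask(f,fn,proj(f,[*xy,M[:,2].max()]),rad))
    def place(p): 
        c,s=np.cos(p[3]),np.sin(p[3]); return M@np.array([[c,s,0],[-s,c,0],[0,0,1]])+p[:3]
    def res(q):
        p=np.array([*q[:2],q[2] if free_z else 0,q[3]]); o=[]
        for f,h in zip(fs,hs):
            P=np.array([proj(f,x) for x in place(p)],np.float32); hp=cv2.convexHull(P.reshape(-1,1,2))[:,0]
            c=h.mean(0); t=np.linspace(0,2*np.pi,72,endpoint=False)
            for a in t: # support functions
                u=np.array([np.cos(a),np.sin(a)]); o.append((hp@u).max()-(h@u).max()-.0)
        return np.array(o)
    for y in yaw0:
        s=least_squares(res,[*xy,0,y],x_scale=[.01,.01,.01,.1],loss="soft_l1",diff_step=1e-4)
        if best is None or s.cost<best.cost: best=s
    return best.x,np.sqrt(np.mean(res(best.x)**2)),hs,place
if __name__=="__main__":
    fs=[pickle.load(open(c+"0.pkl","rb")) for c in("scene","top")]; out={}
    ims=[f["color"].copy() for f in fs]
    for n in T:
        y0=np.deg2rad([-80,-50,-20,10,40,70]) if n in("cork_block","tray_bronze","tray_wood") else (0,)
        r2=[]
        for fz in(True,False):
            x,e,hs,pl=fit(n,fs,fz,y0); r2.append((x[:2].round(4),round(x[2],4) if fz else 0,round(np.rad2deg(x[3]),1),round(e,2)))
        print(n,r2); out[n]=x
        for im,f,h in zip(ims,fs,hs):
            cv2.polylines(im,[np.int32(h)],True,(255,0,255),1)
    pickle.dump(out,open("fit.pkl","wb"))
    cv2.imwrite("pics/ov.png",np.vstack([cv2.resize(ims[1][100:300,90:490],(800,400)),cv2.resize(ims[0][120:290,80:420],(400,200))[:, :].repeat(1,0)]) if 0 else cv2.resize(ims[1][110:300,95:490],(790,380),interpolation=cv2.INTER_NEAREST))
    cv2.imwrite("pics/ov2.png",cv2.resize(ims[0][120:290,80:420],(800,400),interpolation=cv2.INTER_NEAREST))
E
python3 fit.py
```

```text
yellow_tin [(array([0.6322, 0.1165]), np.float64(-0.0003), np.float64(-0.1), np.float64(1.06)), (array([0.6324, 0.1165]), 0, np.float64(-0.1), np.float64(1.06))]
dark_tin [(array([0.4634, 0.1302]), np.float64(-0.0031), np.float64(-1.3), np.float64(1.06)), (array([0.4636, 0.1297]), 0, np.float64(-0.3), np.float64(1.07))]
green_tin [(array([ 0.6358, -0.0098]), np.float64(0.0004), np.float64(-0.2), np.float64(1.04)), (array([ 0.6358, -0.0098]), 0, np.float64(0.2), np.float64(1.05))]
patina_bottle [(array([ 0.6224, -0.1193]), np.float64(-0.0015), np.float64(0.0), np.float64(1.28)), (array([ 0.6222, -0.1191]), 0, np.float64(25.5), np.float64(1.29))]
cup_brush [(array([0.4783, 0.0026]), np.float64(0.0025), np.float64(-0.2), np.float64(0.86)), (array([0.4782, 0.0026]), 0, np.float64(0.0), np.float64(0.91))]Traceback (most recent call last):
  File "fit.py", line 52, in <module>
    x,e,hs,pl=fit(n,fs,fz,y0); r2.append((x[:2].round(4),round(x[2],4) if fz else 0,round(np.rad2deg(x[3]),1),round(e,2)))
              ~~~^^^^^^^^^^^^
  File "fit.py", line 42, in fit
    s=least_squares(res,[*xy,0,y],x_scale=[.01,.01,.01,.1],loss="soft_l1",diff_step=1e-4)
    return func(*args, **kwargs)
    vector_fun = VectorFunction(
        fun_wrapped,
    ...<6 lines>...
        workers=workers
    )
    self._update_fun()
    ~~~~~~~~~~~~~~~~^^
    self.f = self.fun_wrapped(xp_copy(self.x))
             ~~~~~~~~~~~~~~~~^^^^^^^^^^^^^^^^^
    return np.atleast_1d(self.fun(x))
                         ~~~~~~~~^^^
    return self.f(x, *self.args, **self.kwargs)
           ~~~~~~^^^^^^^^^^^^^^^^^^^^^^^^^^^^^^
  File "fit.py", line 37, in res
    c=h.mean(0); t=np.linspace(0,2*np.pi,72,endpoint=False)
      ^^^^^^
AttributeError: 'NoneType' object has no attribute 'mean'
```

```bash
python3 - <<'E'
from fit import *
for c,(u,v) in(("scene",(214,192)),("top",(334,243))):
    f=pickle.load(open(c+"0.pkl","rb")); h=S(f)
    for k in(0,1,2): print(c,h[v-14:v+16:3,u-20:u+24:3,k],sep="\n")
E
```

```text
scene
[[19 19 19 18 18 18 19 19 19 19 19 19 19 19 19]
 [18 18 18 19 19 19 19 19 19 19 19 19 18 19 19]
 [18 18 19 16 16 16 17 17 17 18 18 19 19 19 19]
 [19 19 18 15 16 16 16 15 16 16 16 18 19 19 18]
 [19 19 17 16 16 16 16 16 16 16 15 18 18 19 18]
 [18 18 16 16 16 16 16 16 16 16 15 18 19 18 19]
 [18 18 16 16 15 15 15 15 16 16 15 18 19 18 19]
 [18 18 17 15 15 15 16 15 15 15 16 19 19 19 19]
 [18 17 17 16 16 15 15 15 16 15 17 19 19 19 19]
 [18 18 18 18 18 18 18 18 18 18 19 19 19 19 19]]
scene
[[135 135 135 136 136 137 137 136 135 135 134 133 133 133 133]
 [136 136 135 136 135 135 134 132 133 133 134 135 134 136 137]
 [135 133 134 163 162 158 156 152 149 144 141 137 136 136 137]
 [134 135 136 167 165 168 166 169 166 169 167 137 136 137 137]
 [136 136 142 167 166 168 167 168 166 168 170 139 137 136 137]
 [140 139 156 167 168 167 168 166 169 170 169 137 136 135 135]
 [139 139 161 167 168 169 167 168 168 168 157 135 137 135 135]
 [139 138 147 162 161 162 159 161 165 165 140 134 134 133 133]
 [139 140 137 133 146 146 148 156 158 158 143 135 135 135 133]
 [137 140 139 140 139 140 140 141 139 13
[... 1715 characters left out ...]
]
 [111 111 110 110 109 110 111 111 101 107 115 112 111 110 111]]
top
[[202 203 203 182 190 189 182 143 190 203 202 201 201 201 201]
 [188 186 187 171 172 183 128 114 120 124 132 187 184 182 182]
 [197 196 179 178 153 155 151 151 156 122 112 119 122 171 185]
 [185 186 123 192 165 159 173 185 166 161 172 177 114 116 113]
 [184 186 147 160 181 155 189 180 176 156 185 172 115 118 117]
 [174 165 167 145 183 170 154 196 193 193 180 147 117 117 113]
 [176 119 134 160 169 174 188 172 141 184 172 124 114 114 124]
 [178 181 177 133 107 168 192 155 158 181 162 111 114 113 175]
 [181 181 182 182 185 180 120 119 173 148 125 119 121 118 189]
 [179 180 179 181 180 179 180 182 154 112 148 184 184 183 181]]
```

```bash
sed -i 's/^cork=.*/cork=lambda h:(h[...,0]<=(17 if np.median(h[h.shape[0]\/\/3:,:,0])>=18 else 15))\&(h[...,1]>(127 if np.median(h[h.shape[0]\/\/3:,:,0])>=18 else 122))/' fit.py; python3 fit.py
```

```text
yellow_tin [(array([0.6322, 0.1165]), np.float64(-0.0003), np.float64(-0.1), np.float64(1.06)), (array([0.6324, 0.1165]), 0, np.float64(-0.1), np.float64(1.06))]
dark_tin [(array([0.4634, 0.1302]), np.float64(-0.0031), np.float64(-1.3), np.float64(1.06)), (array([0.4636, 0.1297]), 0, np.float64(-0.3), np.float64(1.07))]
green_tin [(array([ 0.6358, -0.0098]), np.float64(0.0004), np.float64(-0.2), np.float64(1.04)), (array([ 0.6358, -0.0098]), 0, np.float64(0.2), np.float64(1.05))]
patina_bottle [(array([ 0.6224, -0.1193]), np.float64(-0.0015), np.float64(0.0), np.float64(1.28)), (array([ 0.6222, -0.1191]), 0, np.float64(25.5), np.float64(1.29))]
cup_brush [(array([0.4783, 0.0026]), np.float64(0.0025), np.float64(-0.2), np.float64(0.86)), (array([0.4782, 0.0026]), 0, np.float64(0.0), np.float64(0.91))]
cork_block [(array([ 0.4781, -0.1305]), np.float64(-0.0039), np.float64(71.2), np.float64(1.14)), (array([ 0.4789, -0.1305]), 0, np.float64(71.1), np.float64(1.19))]
tray_bronze [(array([ 0.49  , -0.3546]), np.float64(-0.0063), np.float64(-50.2), np.float64(2.39)), (array([ 0.4903, -0.3528]), 0, np.float64(39.7), np.float64(2.23))]
tray_wood [(array([0.4978, 0.3426]), np.float64(-0.0187), np.float64(99.9), np.float64(4.53)), (array([0.4963, 0.3359]), 0, np.float64(9.9), np.float64(4.89))]
```

View pics/ov.png

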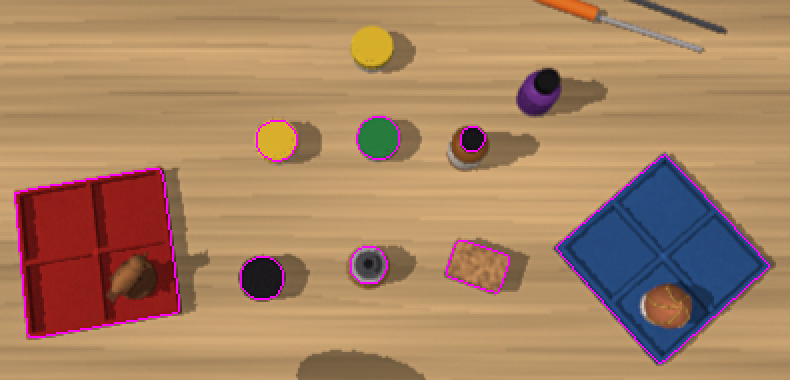

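View pics/ov2.png

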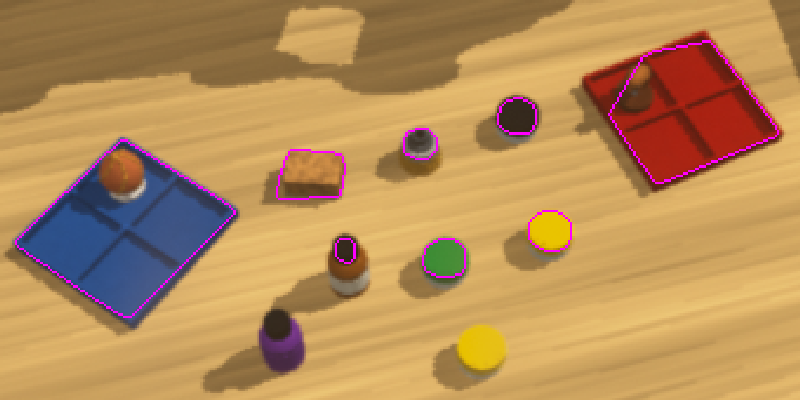

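```bash
sed -i 's/^blue=.*/blue=lambda h:(abs(h[...,0]-110)<18)\&(h[...,1]>80)/; s/^red=.*/red=lambda h:((h[...,0]<8)|(h[...,0]>170))\&(h[...,1]>150)/' fit.py; python3 - <<'E'
from fit import *
fs=[pickle.load(open(c+"0.pkl","rb")) for c in("scene","top")]
im=fs[0]["color"].copy(); out=pickle.load(open("fit.pkl","rb"))
for n in("tray_bronze","tray_wood"):
    for ht in(.018,.024):
        fn,M,xy,rad=T[n]; T[n]=(fn,box(.182,.182,0,ht),xy,90)
        for fz in(1,0):
            x,e,hs,pl=fit(n,fs,fz,np.deg2rad([-70,-40,-10,20,50])); print(n,ht,x[:3].round(4),np.rad2deg(x[3]).round(1),round(e,2))
        if ht==.018: out[n]=x
    cv2.polylines(im,[np.int32(hs[0])],True,(255,0,255),1)
    for s in("bronze_bud","wood_bird"):
        pass
pickle.dump(out,open("fit.pkl","wb"))
cv2.imwrite("pics/ov3.png",cv2.resize(im[120:290,80:420],(800,400),interpolation=cv2.INTER_NEAREST))
E
```

```text
tray_bronze 0.018 [ 0.4899 -0.3539 -0.0051] 40.1 1.81
tray_bronze 0.018 [ 0.4901 -0.3526 -0.0023] 40.0 1.73
tray_bronze 0.024 [ 0.4898 -0.3541 -0.0111] -49.9 2.2
tray_bronze 0.024 [ 0.4901 -0.3513 -0.0191] -49.9 2.15
tray_wood 0.018 [ 0.4962  0.3365 -0.0027] 9.8 1.41
tray_wood 0.018 [0.4963 0.3357 0.0048] -80.2 1.37
tray_wood 0.024 [ 0.4962  0.3369 -0.0088] 9.9 1.79
tray_wood 0.024 [0.4964 0.3343 0.    ] 9.9 1.76
```

View pics/ov3.png

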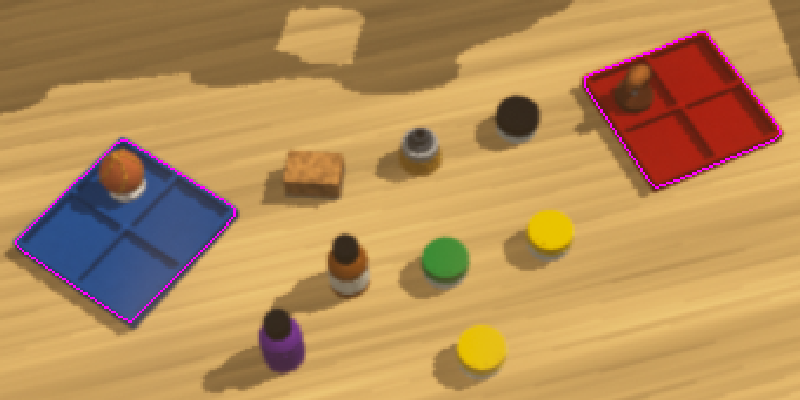

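```bash
cat > plan.py <<'E'
import sys; from h import *
# args: x y z(mm TCP) closing-line angle deg
s=r.read_state(); yaw=np.deg2rad(s["tool_rot"][2]); p=np.array(s["ee_pos"])
print("t",round(s["t"],2),"p",p.round(4),"rpy",np.round(s["tool_rot"],2),"w",round(s["gripper_width"],4),"F",np.round(s["force"],1),round(s["finger_force"],1))
R=Rotation.from_euler("xyz",s["tool_rot"],degrees=True).as_matrix()
a=list(map(float,sys.argv[1:]))
for x,y,z,c in zip(*[iter(a)]*4):
    d=R.T@(np.array([x,y,z/1000])-p)*1000
    y2=np.deg2rad(c+90); th=-(y2-yaw); th=(th+np.pi/2)%np.pi-np.pi/2
    print("shift",d.round(1),"turn",round(th,3),"j6 after",round(np.degrees(np.arctan2(y,x)-(yaw-th))+90,1))
E
python3 plan.py .6324 .1165 130 54.8 .6324 .1165 6 54.8
```

```text
t 1.2 p [0.2106 0.5884 0.1928] rpy [180.   -0.  160.3] w 0.0857 F [ 0.4 -0.1  1.2] 0.0
shift [-556.2 -302.2   62.8] turn 0.271 j6 after -44.4
shift [-556.2 -302.2  186.8] turn 0.271 j6 after -44.4
```

>>> play_rows(targets=[-25,-14,0,0.02,100,-70,-38,10,0.05,100,-125,-68,20,0.1,100,-180,-98,30,0.15,100,-235,-128,40,0.2,100,-290,-158,50,0.25,100,-345,-188,63,0.271,100,-400,-217,63,0.271,100,-455,-247,63,0.271,100,-505,-274,63,0.271,100,-535,-291,63,0.271,100,-550,-299,63,0.271,100,-556,-302,63,0.271,100,-556,-302,63,0.271,100,-556,-302,100,0.271,100,-556,-302,135,0.271,100,-556,-302,155,0.271,100,-556,-302,155,0.271,100], newtons=40)

```text
t: 3.45
ee_pos: [0.6306, 0.1177, 0.0366]
tool_rot: [-179.9, -0.1, 144.8]
force: [-0.1, 0.6, 0.5]
gripper_width: 0.0855
finger_force: 0.0
```

```bash
python3 plan.py .6324 .1165 6 54.8; python3 - <<'E'
from h import *
f=grab_frame("scene"); i=f["color"]
cv2.imwrite("pics/chk1.png",cv2.resize(i[110:270,200:430],None,fx=3,fy=3))
E
```

```text
t 3.45 p [0.6306 0.1177 0.0366] rpy [-1.7989e+02 -1.4000e-01  1.4485e+02] w 0.0855 F [-0.1  0.6  0.5] 0.0
shift [-2.2  0.1 30.6] turn 0.001 j6 after -44.4
```

View pics/chk1.png

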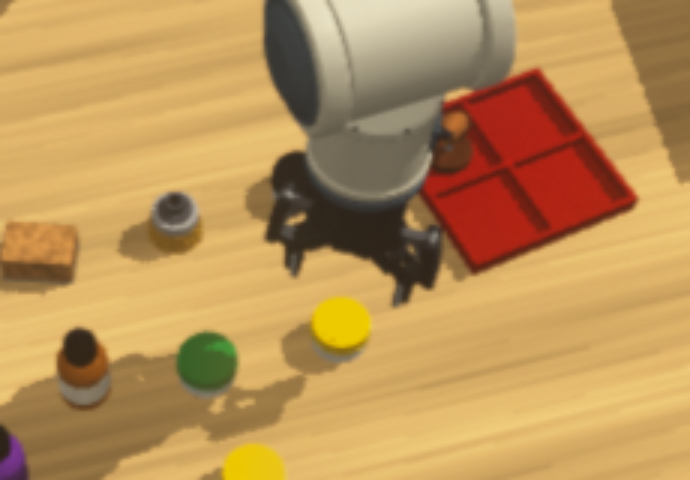

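```bash
python3 - <<'E'
from h import *
f=grab_frame("scene"); c=np.deg2rad(54.8)
for z in (.0366,.05,.06):
  for s in(-.045,.045): print(z,s,(proj(f,[.6306+s*np.cos(c),.1177+s*np.sin(c),z])-[200,110])*3)
print((proj(f,[.6324,.1165,.03])-[200,110])*3)
E
```

```text
0.0366 -0.045 [292.91442109 299.8252422 ]
0.0366 0.045 [388.88333459 328.93551586]
0.05 -0.045 [293.74674646 291.88193983]
0.05 0.045 [390.53622062 321.14742391]
0.06 -0.045 [294.37700478 285.86706558]
0.06 0.045 [391.78803708 315.24909728]
[339.38833622 320.07307628]
```

>>> play_rows(targets=[-1,0,15,0,100,-2,0,28,0,100,-2,0,31,0,100,-2,0,31,0,100])

```text
t: 4.05
ee_pos: [0.6338, 0.1155, 0.0065]
tool_rot: [-180.0, -0.0, 144.8]
force: [0.9, -0.4, 0.3]
gripper_width: 0.0857
finger_force: 0.0
```

```bash
python3 plan.py .6324 .1165 6 54.8; python3 - <<'E'
from h import *
f=grab_frame("scene"); i=f["color"]; g=grab_frame("top")["color"]
a=cv2.resize(i[170:250,280:350],None,fx=6,fy=6,interpolation=cv2.INTER_CUBIC);b=cv2.resize(g[140:220,190:250],None,fx=6,fy=6,interpolation=cv2.INTER_CUBIC)
cv2.imwrite("pics/chk2.png",np.hstack([a,b]))
E
```

```text
t 4.05 p [0.6338 0.1155 0.0065] rpy [-1.7998e+02 -2.0000e-02  1.4477e+02] w 0.0857 F [ 0.9 -0.4  0.3] 0.0
shift [1.8 0.  0.5] turn -0.001 j6 after -44.4
```

View pics/chk2.png

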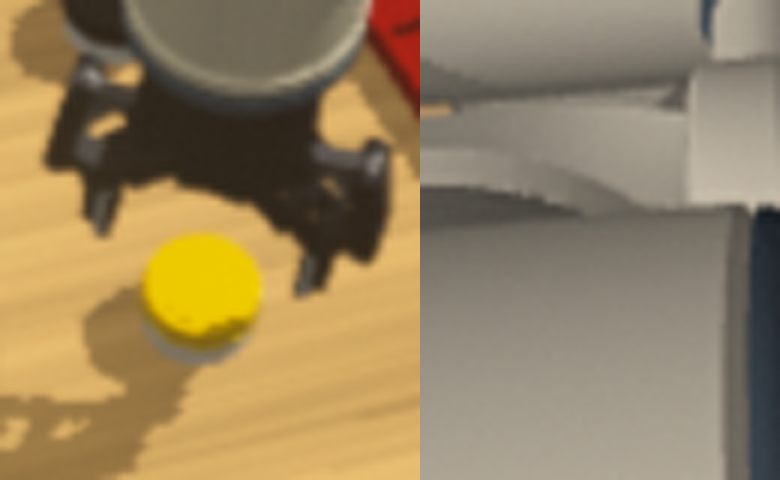

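```bash
python3 - <<'E'
from h import *
f=grab_frame("scene")
for z in(.0065,.0195,.03,.04):
    a=onplane(f,(296.7,209.2),z);b=onplane(f,(330.8,219.2),z);m=(a+b)/2
    print(z,m[:2].round(4),np.linalg.norm(a-b).round(4),np.degrees(np.arctan2(*(b-a)[1::-1])).round(1))
E
```

```text
0.0065 [0.612  0.1268] 0.0982 55.4
0.0195 [0.6193 0.1232] 0.0971 55.4
0.03 [0.6252 0.1204] 0.0963 55.4
0.04 [0.6308 0.1176] 0.0954 55.4
```

>>> play_rows(targets=[1,0,-20,0,100,1,0,-45,0,100,1,0,-60,0.15,100,1,0,-60,0.33,100,1,0,-60,0.51,100,1,0,-60,0.69,100,1,0,-60,0.87,100,1,0,-60,1.05,100,1,0,-60,1.23,100,1,0,-60,1.41,100,1,0,-60,1.57,100,1,0,-60,1.57,100,1,0,-60,1.57,100])

```text
t: 5.82
ee_pos: [0.6334, 0.1161, 0.0676]
tool_rot: [180.0, -0.0, 55.0]
force: [0.4, 0.7, 0.2]
gripper_width: 0.0857
finger_force: 0.0
```

```bash
python3 - <<'E'
from h import *
f=grab_frame("scene"); i=f["color"].copy(); s=r.read_state(); print(s["ee_pos"],s["tool_rot"])
pickle.dump(f,open("rot.pkl","wb"))
c=np.deg2rad(s["tool_rot"][2]-90)
for sg in(-1,1):
    for z,col in((0.013,(0,255,0)),(.038,(255,0,255))):
        P=s["ee_pos"]+np.array([sg*.05*np.cos(c),sg*.05*np.sin(c),z]); q=proj(f,P); print(q); cv2.circle(i,tuple(np.round(q).astype(int).tolist()),0,col,-1)
cv2.imwrite("pics/chk3.png",cv2.resize(i[150:250,260:360],None,fx=6,fy=6,interpolation=cv2.INTER_NEAREST))
E
```

```text
[0.63330538 0.11615113 0.06739538] [ 1.79972768e+02 -2.28715381e-02  5.50043588e+01]
[320.04483275 192.09356099]
[320.93159477 186.75596729]
[309.10589391 222.50529401]
[309.84706791 217.45615624]
```

View pics/chk3.png

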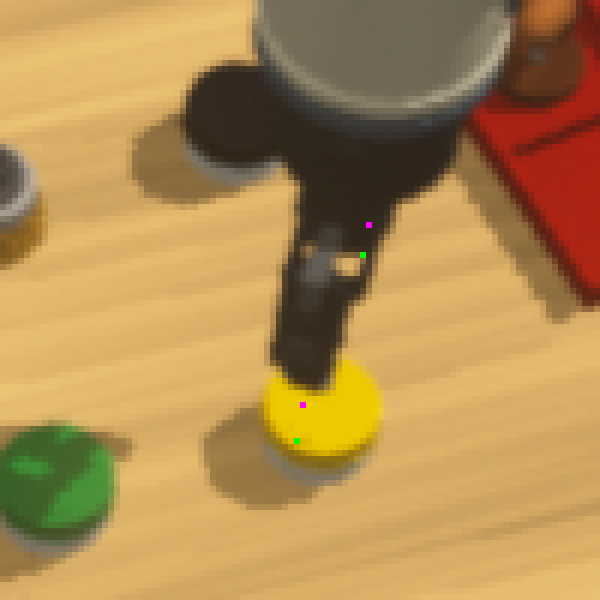

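>>> play_rows(targets=[0,0,0,0,0,0,0,0,0,0,0,0,0,0,0,0,0,0,0,0,0,0,0,0,0,0,0,0,0,0])

```text
t: 6.62
ee_pos: [0.6331, 0.1161, 0.0667]
tool_rot: [-180.0, 0.0, 54.8]
force: [-0.3, -0.9, 0.3]
gripper_width: -0.0002
finger_force: 0.0
```

```bash
python3 - <<'E'
from h import *
f=grab_frame("scene"); i=f["color"].copy(); s=r.read_state(); print(s["t"],s["gripper_width"])
q=proj(f,s["ee_pos"]); print(q); cv2.circle(i,tuple(np.round(q).astype(int).tolist()),0,(0,255,0),-1)
cv2.imwrite("pics/chk4.png",cv2.resize(i[150:250,260:360],None,fx=6,fy=6,interpolation=cv2.INTER_NEAREST))
E
```

```text
6.675 9.459881779199954e-05
[314.22133087 209.7211607 ]
```

View pics/chk4.png

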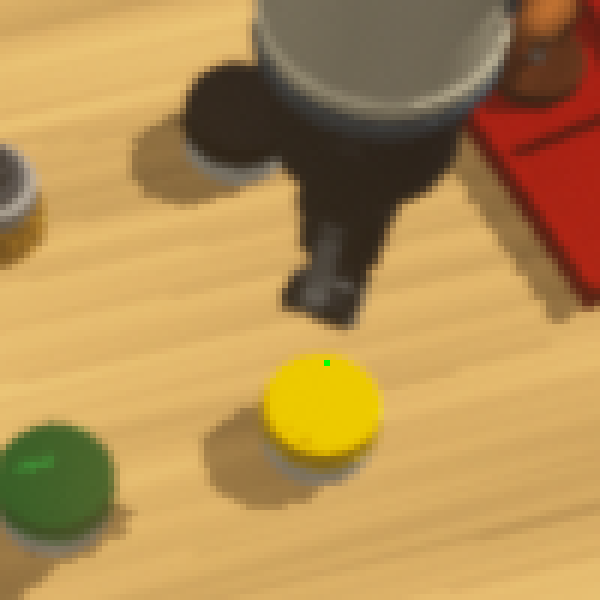

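```bash
python3 - <<'E'
from h import *
f=pickle.load(open("scene0.pkl","rb")); g=pickle.load(open("top0.pkl","rb"))
print(proj(f,[0,0,0]),proj(f,[0,0,.02]),proj(f,[0,.1,.01]),proj(f,[0,-.1,.01]),proj(f,[.1,0,.01]),proj(g,[.1,0,.01]),proj(g,[0,.1,.01]))
im=cv2.resize(f["color"][35:110,170:275],None,fx=5,fy=5); b=cv2.resize(g["color"][380:420,210:340],None,fx=3,fy=3)
b=cv2.copyMakeBorder(b,0,im.shape[0]-b.shape[0],0,0,0)if 0 else cv2.copyMakeBorder(b,0,im.shape[0]-b.shape[0],0,0,cv2.BORDER_CONSTANT)
cv2.imwrite("pics/base.png",np.hstack([im[:, :400],b]))
E
```

```text
[220.57203683  74.14858583] [220.13119083  69.59881813] [249.30826815  66.54438804] [190.85143793  77.32642204] [227.07980706  92.70865656] [279.8859452 411.6048314] [234.47358047 460.61163172]
```

```bash
python3 plan.py .56 .05 67 -35 .56 .05 4 -35
```

```text
t 6.67 p [0.6332 0.1161 0.0668] rpy [180.    -0.    54.82] w 0.0001 F [ 0.4 -0.4 -0.4] 0.0
shift [-96.2 -21.7  -0.2] turn -0.003 j6 after 40.1
shift [-96.2 -21.7  62.8] turn -0.003 j6 after 40.1
```

View pics/base.png

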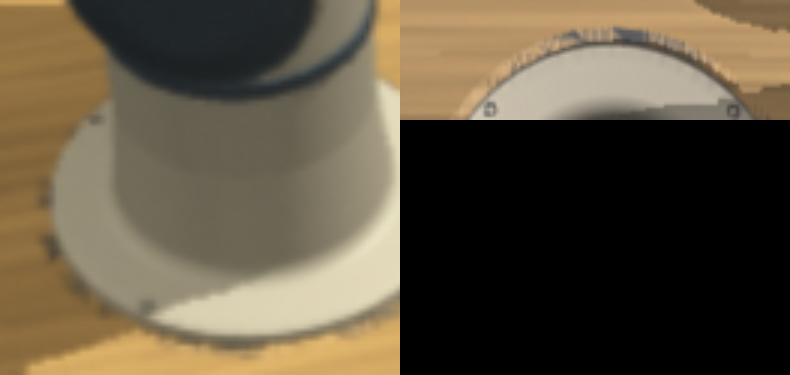

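>>> play_rows(targets=[-30,-7,0,0,0,-75,-17,0,0,0,-96,-22,0,0,0,-96,-22,25,0,0,-96,-22,50,0,0,-96,-22,58,0,0,-96,-22,62,0,0,-96,-22,62,0,0])

```text
t: 7.68
ee_pos: [0.5602, 0.0504, 0.0052]
tool_rot: [180.0, -0.0, 54.8]
force: [-0.2, 0.4, 0.6]
gripper_width: 0.0002
finger_force: 0.0
```

>>> play_rows(targets=[0,0,2,0,0,0,0,4,0,0,0,0,5,0,0,0,0,5,0,0])

```text
t: 8.18
ee_pos: [0.5598, 0.0503, -0.0002]
tool_rot: [-180.0, 0.0, 54.8]
force: [0.8, -0.2, 0.1]
gripper_width: 0.0001
finger_force: 0.0
```

>>> play_rows(targets=[0,0,2,0,0,0,0,4,0,0,0,0,4,0,0])

```text
t: 8.55
ee_pos: [0.5597, 0.0503, -0.0044]
tool_rot: [-180.0, 0.0, 54.8]
force: [-0.0, 0.3, -0.5]
gripper_width: 0.0004
finger_force: 0.0
```

>>> play_rows(targets=[0,0,2,0,0,0,0,4,0,0,0,0,4,0,0])

```text
t: 8.93
ee_pos: [0.5597, 0.0503, -0.0084]
tool_rot: [-180.0, 0.0, 54.8]
force: [0.5, 0.0, 0.3]
gripper_width: 0.0002
finger_force: 0.0
```

```bash
python3 - <<'E'
from h import *
f=grab_frame("scene"); i=f["color"].copy(); s=r.read_state(); print(s["t"],s["ee_pos"],s["force"])
q=proj(f,s["ee_pos"]); print(q); cv2.circle(i,tuple(np.round(q).astype(int).tolist()),0,(0,255,0),-1)
u,v=np.round(q).astype(int)
cv2.imwrite("pics/chk5.png",cv2.resize(i[v-50:v+50,u-50:u+50],None,fx=6,fy=6,interpolation=cv2.INTER_NEAREST))
E
```

```text
8.975 [ 0.55979302  0.05031367 -0.00831171] [-0.54572015  0.61721454  0.0792068 ]
[281.64888721 207.80762235]
```

View pics/chk5.png

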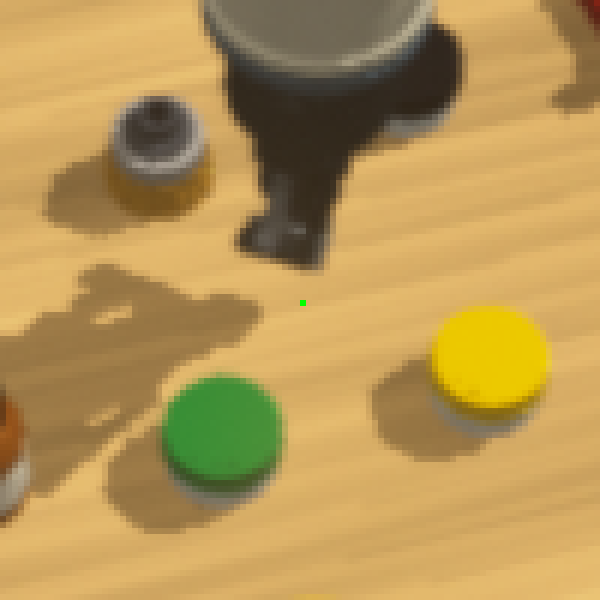

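>>> play_rows(targets=[0,0,5,0,0,0,0,10,0,0,0,0,12,0,0,0,0,12,0,0])

```text
t: 9.48
ee_pos: [0.5597, 0.0503, -0.0204]
tool_rot: [-180.0, 0.0, 54.8]
force: [-0.6, 0.2, 0.1]
gripper_width: -0.0004
finger_force: 0.0
```

>>> play_rows(targets=[0,0,1,0,0,0,0,2,0,0,0,0,3,0,0,0,0,3,0,0])

```text
t: 9.98
ee_pos: [0.5598, 0.0503, -0.0233]
tool_rot: [-180.0, 0.0, 54.8]
force: [-0.0, -0.2, -0.1]
gripper_width: 0.0001
finger_force: 0.0
```

>>> play_rows(targets=[0,0,1,0,0,0,0,2,0,0,0,0,2,0,0])

```text
t: 10.35
ee_pos: [0.5598, 0.0503, -0.0253]
tool_rot: [-180.0, 0.0, 54.8]
force: [0.2, 0.3, 0.1]
gripper_width: -0.0001
finger_force: 0.0
```

>>> play_rows(targets=[0,0,1,0,0,0,0,2,0,0,0,0,2,0,0])

```text
t: 10.72
ee_pos: [0.5598, 0.0503, -0.0273]
tool_rot: [-180.0, 0.0, 54.8]
force: [0.1, -0.2, -0.0]
gripper_width: 0.0003
finger_force: 0.0
```

>>> play_rows(targets=[0,0,1,0,0,0,0,2,0,0,0,0,2,0,0])

```text
t: 11.1
ee_pos: [0.5598, 0.0503, -0.0293]
tool_rot: [-180.0, 0.0, 54.8]
force: [-0.5, 0.3, 0.3]
gripper_width: 0.0001
finger_force: 0.0
```

>>> play_rows(targets=[0,0,1,0,0,0,0,2,0,0,0,0,2,0,0])

```text
t: 11.48
ee_pos: [0.5598, 0.0503, -0.0313]
tool_rot: [-180.0, 0.0, 54.8]
force: [0.2, -0.5, 0.0]
gripper_width: -0.0002
finger_force: 0.0
```

```bash
cat > tip.py <<'E'
from fit import *
f=grab_frame("scene"); s=r.read_state(); p=s["ee_pos"]; h=S(f)
q=proj(f,p); u=int(round(q[0])); 
for c in range(u-8,u+9,2):
    col=[v for v in range(int(q[1])-45,int(q[1])+25) if h[v,c,2]<70 and h[v,c,1]<130]
    print(c,max(col) if col else None,end="; ")
print(q); print([(z,proj(f,[p[0],p[1],z]).round(1).tolist()) for z in(0,.01,.02)])
print(s["t"],p,s["force"].round(1),s["tau"].round(1))
E
python3 tip.py
```

```text
273 203; 275 189; 277 193; 279 205; 281 205; 283 204; 285 199; 287 192; 289 188; [281.42789062 212.10588702]
[(0, [281.7, 206.2]), (0.01, [281.8, 204.3]), (0.02, [282.0, 202.4])]
11.525 [ 0.5598377   0.05033135 -0.03124683] [ 0.   0.8 -0.7] [ -0.  -87.7 -19.    0.   -0.    0. ]
```

>>> play_rows(targets=[0,0,1,0,0,0,0,2,0,0,0,0,2,0,0])

```text
t: 11.9
ee_pos: [0.5598, 0.0503, -0.0333]
tool_rot: [-180.0, 0.0, 54.8]
force: [0.9, -0.6, -0.5]
gripper_width: 0.0001
finger_force: 0.0
```

>>> play_rows(targets=[0,0,1,0,0,0,0,1.5,0,0])

```text
t: 12.15
ee_pos: [0.5598, 0.0503, -0.0348]
tool_rot: [-180.0, 0.0, 54.8]
force: [0.5, -0.4, -0.4]
gripper_width: 0.0001
finger_force: 0.0
```

```bash
python3 - <<'E'
from h import *
f=grab_frame("scene"); g=grab_frame("top"); s=r.read_state()
o=[]
for k in(f,g):
    u,v=np.round(proj(k,s["ee_pos"]*[1,1,0])).astype(int); print(u,v)
    o.append(cv2.resize(k["color"][v-35:v+25,u-40:u+40],(400,300),interpolation=cv2.INTER_CUBIC))
cv2.imwrite("pics/chk6.png",np.hstack(o))
E
```

```text
282 206
260 211
```

View pics/chk6.png

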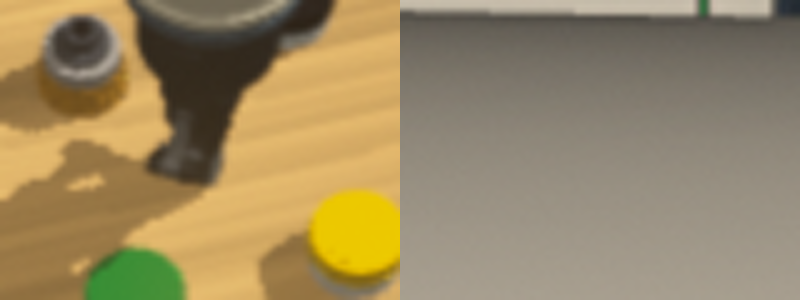

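>>> play_rows(targets=[0,0,1,0,0,0,0,1.5,0,0])

```text
t: 12.5
ee_pos: [0.5598, 0.0503, -0.0363]
tool_rot: [-180.0, 0.0, 54.8]
force: [0.0, -0.4, -0.3]
gripper_width: 0.0001
finger_force: 0.0
```

>>> play_rows(targets=[0,0,1,0,0,0,0,1,0,0])

```text
t: 12.75
ee_pos: [0.5598, 0.0503, -0.0373]
tool_rot: [-180.0, 0.0, 54.8]
force: [1.1, 0.3, 0.1]
gripper_width: -0.0001
finger_force: 0.0
```

>>> play_rows(targets=[0,0,1,0,0,0,0,1,0,0])

```text
t: 13.0
ee_pos: [0.5598, 0.0503, -0.0383]
tool_rot: [-180.0, 0.0, 54.8]
force: [-0.3, 0.2, -0.8]
gripper_width: 0.0004
finger_force: 0.0
```

>>> play_rows(targets=[0,0,1,0,0,0,0,1,0,0])

```text
t: 13.25
ee_pos: [0.5599, 0.0503, -0.0385]
tool_rot: [180.0, -0.0, 54.8]
force: [-3.7, -0.8, 16.4]
gripper_width: -0.0002
finger_force: 8.1
```

```bash
sed -i 's#z/1000\]#z/1000-.0384]#' plan.py; python3 plan.py .6324 .1165 60 -35.2 .6324 .1165 6 -35.2
```

```text
t 13.25 p [ 0.5599  0.0503 -0.0385] rpy [ 1.7998e+02 -1.0000e-02  5.4820e+01] w -0.0002 F [-3.7 -0.8 16.4] 8.1
shift [ 95.9  21.1 -60.1] turn 0.0 j6 after 45.6
shift [95.9 21.1 -6.1] turn 0.0 j6 after 45.6
```

>>> play_rows(targets=[0,0,-20,0,0,0,0,-55,0,30,20,5,-61,0,100,60,13,-61,0,100,90,19,-61,0,100,96,21,-61,0,100,96,21,-61,0,100,96,21,-40,0,100,96,21,-20,0,100,96,21,-10,0,100,96,21,-7,0,100,96,21,-7,0,100])

```text
t: 14.75
ee_pos: [0.6324, 0.1166, -0.0321]
tool_rot: [180.0, -0.0, 54.8]
force: [-0.9, 0.1, 0.6]
gripper_width: 0.0857
finger_force: 0.0
```

```bash
python3 plan.py .6324 .1165 6 -35.2
```

```text
t 14.75 p [ 0.6324  0.1166 -0.0321] rpy [179.99  -0.    54.82] w 0.0857 F [-0.9  0.1  0.6] 0.0
shift [-0.1  0.   0.3] turn 0.0 j6 after 45.6
```

Close and lift a little.

>>> play_rows(targets=[0,0,0,0,70,0,0,0,0,62,0,0,0,0,50,0,0,0,0,40,0,0,0,0,40,0,0,0,0,40,0,0,-5,0,40,0,0,-15,0,40,0,0,-15,0,40], newtons=40)

```text
t: 15.88
ee_pos: [0.6331, 0.1168, -0.0161]
tool_rot: [179.9, -0.1, 54.8]
force: [-0.3, -0.8, -1.5]
gripper_width: 0.0523
finger_force: 42.0
```

```bash
python3 plan.py .547 .300 120 -35.2 .547 .300 12 -35.2;  python3 - <<'E'
from fit import *
f=grab_frame("scene"); T["yellow_tin"]=(yel,lid,(.632,.1165),22); h=hullmask(f,yel,proj(f,[.632,.1165,.045]),22); s=r.read_state()
print(h.min(0),h.max(0)); P=np.array([proj(f,x) for x in lid+[.6324,.1165,.015]]); print(P.min(0),P.max(0))
E
```

```text
t 15.88 p [ 0.6331  0.1168 -0.0161] rpy [ 1.7993e+02 -6.0000e-02  5.4820e+01] w 0.0523 F [-0.3 -0.8 -1.5] 42.0
shift [ 100.3 -175.8  -97.8] turn 0.0 j6 after 63.9
shift [ 100.2 -175.9   10.2] turn 0.0 j6 after 63.9
[315. 209.] [323. 223.]
[303.18328508 205.29542836] [323.6731167  224.95247153]
```

>>> play_rows(targets=[0,0,-20,0,40,5,-9,-50,0,40,22,-39,-75,0,40,45,-79,-75,0,40,68,-119,-75,0,40,88,-154,-75,0,40,98,-172,-70,0,40,100,-176,-50,0,40,100,-176,-30,0,40,100,-176,-12,0,40,100,-176,0,0,40,100,-176,6,0,40,100,-176,8,0,40,100,-176,8,0,40])

```text
t: 17.68
ee_pos: [0.5463, 0.2999, -0.0249]
tool_rot: [180.0, -0.0, 54.8]
force: [-0.2, 0.2, -2.0]
gripper_width: 0.0524
finger_force: 42.4
```

```bash
python3 plan.py .547 .300 12.3 -35.2
```

```text
t 17.68 p [ 0.5463  0.2999 -0.0249] rpy [ 1.7999e+02 -2.0000e-02  5.4820e+01] w 0.0524 F [-0.2  0.2 -2. ] 42.4
shift [0.5 0.5 1.2] turn 0.0 j6 after 63.9
```

>>> play_rows(targets=[0,0,1,0,40,0,0,1,0,40])

```text
t: 17.92
ee_pos: [0.5465, 0.3, -0.0254]
tool_rot: [180.0, -0.1, 54.8]
force: [-1.4, -1.2, 6.5]
gripper_width: 0.053
finger_force: 43.1
```

>>> play_rows(targets=[0,0,0,0,66,0,0,0,0,70,0,0,0,0,72,0,0,-10,0,74,0,0,-35,0,80,0,0,-70,0,100,0,0,-85,0,100,0,0,-85,0,100])

```text
t: 18.92
ee_pos: [0.5467, 0.3001, 0.0598]
tool_rot: [179.9, -0.1, 54.8]
force: [-0.3, -0.3, -0.4]
gripper_width: 0.0852
finger_force: 0.0
```

```bash
python3 plan.py .4636 .130 65 -5 .4636 .130 6 -5; python3 - <<'E'
from fit import *
fs=[grab_frame("scene"),grab_frame("top")]
T["yellow_tin"]=(yel,lid+[0,0,.006],(.547,.300),17)
try:
    x,e,hs,_=fit("yellow_tin",fs,False); print(x[:2],e)
    for f in fs: x,e,hs,_=fit("yellow_tin",[f],False); print(x[:2],e)
except Exception as ex: print(ex)
E
```

```text
t 18.93 p [0.5467 0.3001 0.0598] rpy [ 1.7994e+02 -1.0000e-01  5.4820e+01] w 0.0852 F [-0.3 -0.3 -0.4] 0.0
shift [-186.9   30.1   32.9] turn -0.527 j6 after 20.7
shift [-187.1   30.    91.9] turn -0.527 j6 after 20.7
[0.54650438 0.2991205 ] 3.7930920967573227
[0.54447845 0.3013591 ] 1.1858419654474772
[0.54830461 0.28947425] 4.131606136988986
```

>>> play_rows(targets=[-25,4,0,-0.1,100,-70,12,0,-0.25,100,-120,20,0,-0.4,100,-160,26,5,-0.5,100,-182,29,20,-0.527,100,-187,30,33,-0.527,100,-187,30,45,-0.527,100,-187,30,65,-0.527,100,-187,30,82,-0.527,100,-187,30,91,-0.527,100,-187,30,92,-0.527,100,-187,30,92,-0.527,100])

```text
t: 20.52
ee_pos: [0.463, 0.1298, -0.033]
tool_rot: [180.0, -0.0, 85.0]
force: [-1.1, 0.5, -0.2]
gripper_width: 0.0858
finger_force: 0.0
```

```bash
python3 plan.py .4636 .130 6 -5
```

```text
t 20.52 p [ 0.463   0.1298 -0.033 ] rpy [179.98  -0.    85.03] w 0.0858 F [-1.1  0.5 -0.2] 0.0
shift [ 0.2  0.5 -0.6] turn 0.0 j6 after 20.7
```

>>> play_rows(targets=[0,0,0,0,70,0,0,0,0,62,0,0,0,0,50,0,0,0,0,40,0,0,0,0,40,0,0,0,0,40,0,0,-5,0,40,0,0,-25,0,40,0,0,-60,0,40,0,0,-100,0,40,0,0,-110,0,40,0,0,-110,0,40])

```text
t: 22.02
ee_pos: [0.4631, 0.1297, 0.0771]
tool_rot: [179.9, -0.0, 85.0]
force: [-0.1, -0.5, -2.2]
gripper_width: 0.0524
finger_force: 42.4
```

```bash
python3 plan.py .4955 -.291 115 -5 .4955 -.291 11.5 -5
```

```text
t 22.02 p [0.4631 0.1297 0.0771] rpy [ 1.7994e+02 -2.0000e-02  8.5010e+01] w 0.0524 F [-0.1 -0.5 -2.2] 42.4
shift [-416.3   68.9    0.5] turn 0.0 j6 after -25.4
shift [-416.4   68.7  104. ] turn 0.0 j6 after -25.4
```

>>> play_rows(targets=[-20,3,0,0,40,-60,10,0,0,40,-110,18,0,0,40,-160,26,0,0,40,-210,35,0,0,40,-260,43,0,0,40,-310,51,0,0,40,-360,60,0,0,40,-395,65,0,0,40,-411,68,10,0,40,-416,69,30,0,40,-416,69,55,0,40,-416,69,75,0,40,-416,69,90,0,40,-416,69,98,0,40,-416,69,102,0,40,-416,69,104,0,40,-416,69,104,0,40])

```text
t: 24.28
ee_pos: [0.4956, -0.2907, -0.0265]
tool_rot: [180.0, 0.0, 85.0]
force: [-1.8, 1.7, 3.6]
gripper_width: 0.0525
finger_force: 42.9
```

```bash
python3 plan.py .4955 -.291 11.4 -5
```

```text
t 24.27 p [ 0.4956 -0.2907 -0.0265] rpy [1.7996e+02 2.0000e-02 8.5010e+01] w 0.0525 F [-1.8  1.7  3.6] 42.9
shift [-0.3 -0.1  0.5] turn 0.0 j6 after -25.4
```

On the floor. Release and rise.

>>> play_rows(targets=[0,0,0,0,66,0,0,0,0,70,0,0,0,0,72,0,0,-10,0,74,0,0,-35,0,80,0,0,-70,0,100,0,0,-85,0,100,0,0,-85,0,100])

```text
t: 25.28
ee_pos: [0.496, -0.2911, 0.0587]
tool_rot: [179.9, 0.1, 85.0]
force: [0.3, -0.4, -0.8]
gripper_width: 0.0856
finger_force: 0.0
```

```bash
python3 plan.py .4785 -.1305 65 -18.9 .4785 -.1305 9 -18.9
```

```text
t 25.27 p [ 0.496  -0.2911  0.0587] rpy [1.799e+02 6.000e-02 8.501e+01] w 0.0856 F [ 0.3 -0.4 -0.8] 0.0
shift [158.5 -31.4  31.9] turn 0.243 j6 after 3.6
shift [158.6 -31.5  87.9] turn 0.243 j6 after 3.6
```

>>> play_rows(targets=[25,-5,0,0.05,100,70,-14,0,0.15,100,120,-24,5,0.243,100,150,-30,18,0.243,100,158,-31,32,0.243,100,158,-31,50,0.243,100,158,-31,70,0.243,100,158,-31,84,0.243,100,158,-31,88,0.243,100,158,-31,88,0.243,100,158,-31,88,0.243,62,158,-31,88,0.243,52,158,-31,88,0.243,35,158,-31,88,0.243,30,158,-31,88,0.243,30,158,-31,88,0.243,30], newtons=30)

```text
t: 27.28
ee_pos: [0.4786, -0.1307, -0.0297]
tool_rot: [180.0, 0.0, 71.1]
force: [-0.7, -0.5, 6.0]
gripper_width: 0.0453
finger_force: 30.4
```

```bash
python3 plan.py .4785 -.1305 9 -18.9
```

```text
t 27.27 p [ 0.4786 -0.1307 -0.0297] rpy [179.95   0.    71.09] w 0.0453 F [-0.7 -0.5  6. ] 30.4
shift [ 0.2 -0.2 -0.3] turn -0.0 j6 after 3.6
```

>>> play_rows(targets=[0,0,-5,0,30,0,0,-25,0,30,0,0,-65,0,30,0,0,-100,0,30,0,0,-110,0,30,0,0,-110,0,30])

```text
t: 28.02
ee_pos: [0.4785, -0.1307, 0.08]
tool_rot: [179.9, 0.0, 71.1]
force: [-0.1, -0.4, -1.7]
gripper_width: 0.0453
finger_force: 31.3
```

```bash
python3 plan.py .532 .387 110 9.8 .532 .387 14.7 9.8
```

```text
t 28.02 p [ 0.4785 -0.1307  0.08  ] rpy [179.94   0.    71.09] w 0.0453 F [-0.1 -0.4 -1.7] 31.3
shift [ 507.1 -117.2    8.3] turn -0.501 j6 after 26.2
shift [ 507.1 -117.3  103.6] turn -0.501 j6 after 26.2
```

>>> play_rows(targets=[20,-5,0,0,30,60,-14,0,-0.06,30,110,-25,0,-0.12,30,162,-37,0,-0.18,30,214,-49,0,-0.24,30,266,-61,0,-0.3,30,318,-73,0,-0.36,30,370,-85,0,-0.42,30,422,-97,0,-0.48,30,468,-108,0,-0.501,30,495,-114,5,-0.501,30,507,-117,18,-0.501,30,507,-117,40,-0.501,30,507,-117,65,-0.501,30,507,-117,85,-0.501,30,507,-117,96,-0.501,30,507,-117,101,-0.501,30,507,-117,103,-0.501,30,507,-117,104,-0.501,30,507,-117,104,-0.501,30])

```text
t: 30.52
ee_pos: [0.5322, 0.3871, -0.0237]
tool_rot: [180.0, -0.0, 99.8]
force: [-0.6, -0.1, 2.8]
gripper_width: 0.0452
finger_force: 31.5
```

```bash
python3 plan.py .532 .387 14.7 9.8
```

```text
t 30.52 p [ 0.5322  0.3871 -0.0237] rpy [ 1.7995e+02 -2.0000e-02  9.9800e+01] w 0.0452 F [-0.6 -0.1  2.8] 31.5
shift [-0.1 -0.2  0. ] turn 0.0 j6 after 26.2
```

>>> play_rows(targets=[0,0,0,0,58,0,0,0,0,62,0,0,0,0,64,0,0,-10,0,68,0,0,-35,0,80,0,0,-70,0,100,0,0,-85,0,100,0,0,-85,0,100])

```text
t: 31.52
ee_pos: [0.5325, 0.3873, 0.0618]
tool_rot: [179.9, -0.0, 99.8]
force: [-0.0, -0.3, -0.5]
gripper_width: 0.0852
finger_force: 0.0
```

```bash
python3 plan.py .4785 .0026 80 -5 .4785 .0026 20 -5
```

```text
t 31.52 p [0.5325 0.3873 0.0618] rpy [ 1.7989e+02 -4.0000e-02  9.9800e+01] w 0.0852 F [-0.  -0.3 -0.5] 0.0
shift [-369.9 -118.7   19.7] turn 0.258 j6 after 5.3
shift [-369.9 -118.8   79.7] turn 0.258 j6 after 5.3
```

>>> play_rows(targets=[-20,-6,0,0.02,100,-65,-21,0,0.06,100,-115,-37,0,0.1,100,-170,-55,0,0.15,100,-225,-72,0,0.2,100,-280,-90,0,0.258,100,-330,-106,0,0.258,100,-360,-116,8,0.258,100,-370,-119,20,0.258,100,-370,-119,42,0.258,100,-370,-119,64,0.258,100,-370,-119,76,0.258,100,-370,-119,79,0.258,100,-370,-119,79,0.258,100])

```text
t: 33.28
ee_pos: [0.4777, 0.0023, -0.0181]
tool_rot: [-180.0, -0.0, 85.0]
force: [-0.3, 1.2, 0.5]
gripper_width: 0.0853
finger_force: 0.0
```

>>> play_rows(targets=[0,0,0,0,62,0,0,0,0,54,0,0,0,0,45,0,0,0,0,35,0,0,0,0,30,0,0,0,0,30,0,0,-3,0,30,0,0,-8,0,30,0,0,-8,0,30], newtons=50)

```text
t: 34.4
ee_pos: [0.4779, 0.002, -0.0098]
tool_rot: [180.0, 0.0, 85.0]
force: [-0.2, 0.6, -1.5]
gripper_width: 0.0429
finger_force: 50.9
```

```bash
python3 plan.py .4845 -.415 130 -5
```

```text
t 34.4 p [ 0.4779  0.002  -0.0098] rpy [179.96   0.    85.01] w 0.0429 F [-0.2  0.6 -1.5] 50.9
shift [-414.9   42.9 -101.4] turn 0.0 j6 after -35.6
```

>>> play_rows(targets=[0,0,-15,0,30,0,0,-50,0,30,-15,2,-85,0,30,-50,5,-100,0,30,-100,10,-100,0,30,-150,16,-100,0,30,-200,21,-100,0,30,-250,26,-100,0,30,-300,31,-100,0,30,-350,36,-100,0,30,-390,40,-100,0,30,-410,42,-95,0,30,-415,43,-80,0,30,-415,43,-55,0,30,-415,43,-32,0,30,-415,43,-15,0,30,-415,43,-5,0,30,-415,43,-1,0,30,-415,43,1,0,30,-415,43,1,0,30])

```text
t: 36.9
ee_pos: [0.4846, -0.4153, -0.0108]
tool_rot: [180.0, 0.0, 85.0]
force: [-0.3, -0.4, -1.7]
gripper_width: 0.0427
finger_force: 51.2
```

```bash
python3 plan.py .4845 -.415 26.4 -5
```

```text
t 36.9 p [ 0.4846 -0.4153 -0.0108] rpy [1.7997e+02 2.0000e-02 8.5010e+01] w 0.0427 F [-0.3 -0.4 -1.7] 51.2
shift [ 0.3 -0.1  1.2] turn 0.0 j6 after -35.6
```

>>> play_rows(targets=[0,0,1,0,30,0,0,1.5,0,30])

```text
t: 37.15
ee_pos: [0.4847, -0.4154, -0.0115]
tool_rot: [179.9, 0.0, 85.0]
force: [-3.7, 4.0, 20.3]
gripper_width: 0.043
finger_force: 53.1
```

Contact. Release; next the bottle.

>>> play_rows(targets=[0,0,-0.5,0,56,0,0,-0.5,0,60,0,0,-0.5,0,64,0,0,-10,0,70,0,0,-35,0,85,0,0,-70,0,100,0,0,-110,0,100,0,0,-120,0,100,0,0,-120,0,100])

```text
t: 38.28
ee_pos: [0.4846, -0.4153, 0.108]
tool_rot: [179.9, 0.0, 85.0]
force: [0.1, -0.2, -1.4]
gripper_width: 0.0853
finger_force: 0.0
```

```bash
python3 plan.py .6223 -.1192 120 -5 .6223 -.1192 18 -5; python3 - <<'E'
from fit import *
fs=[grab_frame("scene"),grab_frame("top")]
for n in("patina_bottle","green_tin"):
    x,e,hs,_=fit(n,[fs[0]],False); print(n,x[:2].round(4),round(e,2))
E
```

```text
t 38.27 p [ 0.4846 -0.4153  0.108 ] rpy [1.7995e+02 5.0000e-02 8.5020e+01] w 0.0853 F [ 0.1 -0.2 -1.4] 0.0
shift [307.  111.5  26.2] turn 0.0 j6 after -5.8
shift [307.1 111.4 128.2] turn 0.0 j6 after -5.8
patina_bottle [ 0.6227 -0.119 ] 1.54
green_tin [ 0.634  -0.0095] 1.36
```

>>> play_rows(targets=[20,7,0,0,100,65,24,0,0,100,120,44,0,0,100,175,64,0,0,100,230,84,0,0,100,275,100,0,0,100,300,109,10,0,100,307,111,26,0,100,307,111,50,0,100,307,111,80,0,100,307,111,105,0,100,307,111,120,0,100,307,111,126,0,100,307,111,126,0,100])

```text
t: 40.12
ee_pos: [0.6216, -0.119, -0.0187]
tool_rot: [-180.0, -0.0, 85.0]
force: [-0.2, 0.4, -0.4]
gripper_width: 0.0855
finger_force: 0.0
```

>>> play_rows(targets=[0,0,0,0,64,0,0,0,0,55,0,0,0,0,45,0,0,0,0,35,0,0,0,0,30,0,0,0,0,30,0,0,-3,0,30,0,0,-8,0,30,0,0,-8,0,30])

```text
t: 41.25
ee_pos: [0.6219, -0.119, -0.0102]
tool_rot: [180.0, 0.0, 85.0]
force: [0.6, -0.1, -1.0]
gripper_width: 0.0444
finger_force: 51.1
```

```bash
python3 plan.py .552 -.358 130 -5
```

```text
t 41.25 p [ 0.6219 -0.119  -0.0102] rpy [1.7996e+02 1.0000e-02 8.5020e+01] w 0.0444 F [ 0.6 -0.1 -1. ] 51.1
shift [-244.2  -48.9 -101.8] turn 0.0 j6 after -28.0
```

>>> play_rows(targets=[0,0,-15,0,30,0,0,-50,0,30,-10,-2,-85,0,30,-40,-8,-100,0,30,-85,-17,-100,0,30,-130,-26,-100,0,30,-175,-35,-100,0,30,-215,-43,-100,0,30,-238,-48,-95,0,30,-244,-49,-80,0,30,-244,-49,-55,0,30,-244,-49,-32,0,30,-244,-49,-15,0,30,-244,-49,-5,0,30,-244,-49,-1,0,30,-244,-49,1,0,30,-244,-49,1,0,30])

```text
t: 43.38
ee_pos: [0.5519, -0.3579, -0.0113]
tool_rot: [180.0, 0.0, 85.0]
force: [0.0, 0.3, -1.4]
gripper_width: 0.0444
finger_force: 51.4
```

>>> play_rows(targets=[0,0,1,0,30,0,0,1,0,30])

```text
t: 43.62
ee_pos: [0.552, -0.358, -0.0118]
tool_rot: [179.9, 0.0, 85.0]
force: [-1.4, 0.9, 6.5]
gripper_width: 0.0444
finger_force: 52.2
```

Contact. Release, rise, then retreat toward the middle, away from the trays.

>>> play_rows(targets=[0,0,0,0,57,0,0,0,0,61,0,0,0,0,66,0,0,-10,0,72,0,0,-35,0,85,0,0,-70,0,100,0,0,-110,0,100,0,0,-140,0,100,40,0,-150,0,100,90,0,-150,0,100,140,0,-150,0,100,190,0,-150,0,100,240,0,-150,0,100,290,0,-150,0,100,340,0,-150,0,100,358,0,-150,0,100,358,0,-150,0,100])

```text
t: 45.75
ee_pos: [0.5829, -0.0003, 0.1377]
tool_rot: [180.0, 0.0, 85.1]
force: [0.0, -1.0, 0.7]
gripper_width: 0.0854
finger_force: 0.0
```

```bash
python3 - <<'E'
from fit import *
fs=[grab_frame("scene"),grab_frame("top")]
up=lambda M:M+[0,0,.006]
for n,xy in(("yellow_tin",(.547,.3)),("dark_tin",(.4955,-.291)),("cork_block",(.532,.387)),("cup_brush",(.4845,-.415)),("patina_bottle",(.552,-.358))):
    fn,M,_,rad=T[n]; T[n]=(fn,up(M),xy,rad)
for n in("yellow_tin","dark_tin","cup_brush","patina_bottle","green_tin"):
  for k,f in zip("st",fs):
    try: x,e,hs,_=fit(n,[f],False); print(n,k,x[:2].round(4),round(e,2))
    except Exception as ex: print(n,k,"no")
s,t=[f["color"] for f in fs]
A=cv2.resize(s[110:290,70:430],(800,400),interpolation=cv2.INTER_CUBIC)
b1=t[180:300,95:265];b2=t[180:300,365:495]
B=cv2.resize(np.hstack([b1,b2]),(500,200),interpolation=cv2.INTER_CUBIC);B=cv2.copyMakeBorder(B,0,0,0,300,cv2.BORDER_CONSTANT)
cv2.imwrite("pics/final.png",np.vstack([A,B]))
E
```

```text
yellow_tin s [0.5437 0.3018] 1.07
yellow_tin t [0.5479 0.2954] 3.08
dark_tin s [ 0.4948 -0.2895] 0.61
dark_tin t [ 0.4954 -0.2901] 0.61
cup_brush s [ 0.4841 -0.4135] 0.99
cup_brush t [ 0.4855 -0.4148] 0.63
patina_bottle s [ 0.5505 -0.3572] 0.82
patina_bottle t [ 0.5496 -0.3622] 1.78
green_tin s [ 0.6338 -0.0095] 1.38
green_tin t [ 0.6311 -0.015 ] 12.03
```

View pics/final.png

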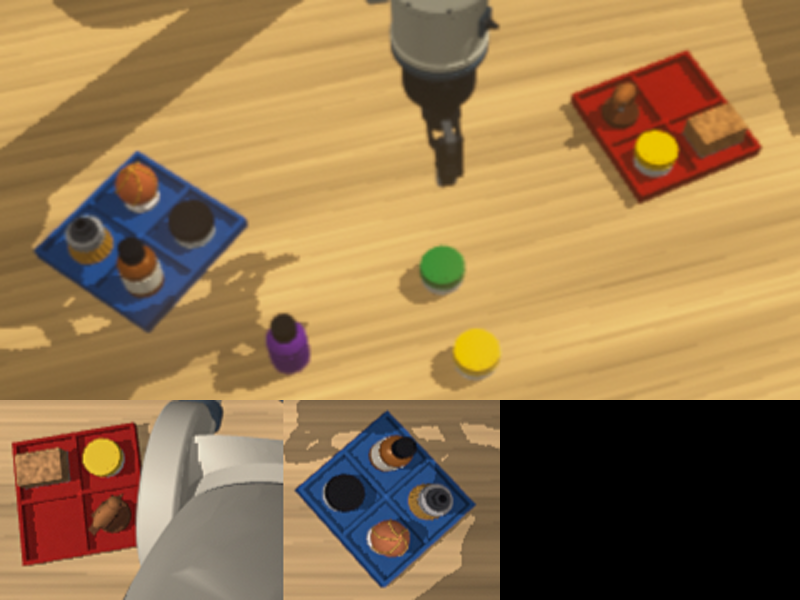

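```bash
python3 - <<'E'
from fit import *
fs=[grab_frame("scene"),grab_frame("top")]
for f,c in zip(fs,((392,172),(112,226))):
    for o in spotter.boxes_of("cork_block",f): print(o,onplane(f,o["xy"],.025))
    print(proj(f,[.532,.387,.022]))
    h=S(f); u,v=np.round(proj(f,[.532,.387,.03])).astype(int)
    z=h[v-22:v+23,u-24:u+25]; m=(z[...,0]>7)&(z[...,0]<18)&(z[...,2]>100); n,l,s,ce=cv2.connectedComponentsWithStats(m.astype(np.uint8)); k=1+s[1:,4].argmax(); print(ce[k]+[u-24,v-22],s[k])
E
```

```text
{'xy': [393.6, 167.7], 'score': 0.89} [0.53338335 0.39526273 0.025     ]
{'xy': [268.0, 228.6], 'score': 0.2} [ 0.63312213 -0.01016237  0.025     ]
[390.55567675 168.55156205]
[393.71004566 166.92009132] [ 10   0  37  45 438]
{'xy': [118.8, 220.0], 'score': 0.82} [0.53222163 0.39116095 0.025     ]
[120.9970869  220.26777936]
[111.34493042 217.19880716] [   0    0   48   45 1006]
```

```bash
python3 -c "
from h import *
print(sign_off())"
```

```text
the job is handed in; nothing more can be done
None
```

The job is handed in at about 46 s of the 112 s: all five items stand in compartments of their own, set down under contact and measured in the images within about 7 mm of centre, and the green tin, bud and bird look unmoved; the verdict was not shown.

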